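# Find the heavier reference jar and show it to the code reader

### The arm

A 6-joint arm with a two-finger parallel gripper is mounted at the origin on the work surface. World frame = base frame: x ahead of the robot, y to its left, z up, the work surface at z = 0. Lengths are in m, angles in degrees, forces in N, time in s.
With the tool pointing down it reaches from about 0.35 to 0.875 m from the base axis. Payload 4.2 kg.
Tool frame: the origin (TCP) lies on the front face of the gripper's body, between the roots of the fingers; the fingertips stand 70 mm ahead of it and the grasp point (between the pads) lies 51 mm ahead of it (r.nose_length is the distance from the TCP to the fingertips, in m); z points along the fingers, y is the direction in which the jaws open and shut (so a half turn about z gives the same grasp; the last joint's range is limited). The gripper opens to 87 mm and grips with 3 to 60 N. Pads are 19 mm wide; open, the fingers measure 117 mm over their backs; the gripper's body (75 mm by 190 mm) begins 51 mm behind the grasp point.
Start: joints at [91.249, 22.042, 0.453, 0, -68.411, -14.817], TCP at [0.147, 0.608, 0.292] pointing down, gripper open.
Joint ranges: [-179.83, 179.83], [-69.29, 118.12], [-61.27, 80.66], [-181.25, 117.63], [-171.15, -9.14], [-177.46, 177.46]. Speed limits (degrees/s): [159.86, 159.86, 180, 180, 180, 180].

### API

Orientations are given as a 3x3 rotation matrix whose columns are the frame's x, y, z axes.
In Python, from station import telemetry, capture, order, r gives the robot as it stands.
- The arm moves only by the tool drive_tool, never from a script. Its argument "series" is a list of rows, each a list of 4 numbers: the shift along the tool's x, y, z as a fraction of full scale, then the turn about the tool's z as a fraction of full scale. In form: [[dx, dy, dz, turn], ...]. A call has 1 to 10 rows; each row is the pose to reach, as a shift and turn from the pose commanded when the call began, along the tool's axes at that moment; what a row does not reach only later rows make up. Full scale, the value 1, is 0.12 m for a shift and 2 rad for a turn. A row lasts 1/8 s, in which the tool goes at most 62.5 mm and 10.7 degrees, less where a joint would pass 70% of its speed; a pose out of reach is approached as far as the arm can. A call with a number of a shift or a turn outside -1 to 1 is refused whole. A call with a gripper value outside its range is refused whole. "fingers" is the finger opening in mm, from 0 to 87, set as the call begins (left out, the last holds). The fingers move at their own pace and stop on an object; the grip force is fixed at half the most. Time passes only in rows, so rows that repeat a pose let the fingers close. It gives the time, the measured TCP pose, the force and the opening at its end, in the units of the state.
- telemetry.sense(): the state, without advancing time (a new reading comes with each control period).
- capture(name): name is "scene" or "top"; returns a dict with "color" (384x512x3 uint8, blue, green, red), "fx", "fy", "cx", "cy" (pixels), "eye" and "attitude" of the camera in the world. Camera axes: x right, y up, looking along -z (the intrinsics and any distortion apply to the point x, -y, -z); pixel columns grow to the right and rows downward; lengths in m; the calibration is good to about 2 mm. A picture is of the moment at which its call begins. There is no depth.
- order.finish_job(): hands the job in, once; it reports no verdict.
The state is a dict: "time_s": time; "joints": joint angles; "joint_velocities": joint speeds; "effort": joint torques, N m; "tcp_pos": TCP position; "ee_rot": TCP orientation; "wrist_force": force on the tool from outside, world axes, zero at the start; "moment": the same for the moment, N m; "gripper_width": opening from 0.0 (shut) to 1.0 (fully open).
Only numpy, scipy, OpenCV 4.12 (cv2) and the standard library are available. Lean on these libraries where they do the work, as an engineer would, in place of code of your own. Each camera call takes 0.05 s, during which the arm holds its last target. There are 200 camera calls.

### The job

The two jars in the blue tray look alike, but one holds a steel reference piece and the other a light aluminium one: lift them clear of the tray in turn to feel which is heavier, keeping each upright and setting it gently back down upright in the tray rather than dropping it. Then present the heavier one to the code reader: hold it upright, centred over the round dark window and about 4 cm above the glass without touching the reader, and finish while still holding it there, with the lighter jar standing in the tray. Leave the flask, the beaker and the amber bottle alone.

Things in the scene. Friction and masses are not known exactly. Their poses are not given: they have to be found in the camera images.
- jar_1: One of two outwardly identical closed jars: straight white plastic cylinder 52 mm across, 98 mm tall with its orange cap (53 mm across, top 26 mm; fixed). Origin: centre of its underside; z up along the jar. A loose metal cylinder inside has 3 to 4 mm of play. Either jar may be the heavy one: in all the lighter weighs 0.25 to 0.28 kg, the heavier 0.56 to 0.67 kg.
- jar_2: The other jar, outwardly identical to jar_1; same size, origin and axes. It stands in the same tray, its axis at least 115 mm from that of the first.
- tray: Fixed shallow blue tray, 150 mm (its x) by 280 mm (its y), rim 16 mm high, walls and floor 4 mm thick. Origin: centre of its underside, on the bench, so the floor the jars stand on is 4 mm above the origin. The jars stand on either half of its length (y about +75 and -75 mm).
- reader: Fixed code reader that looks upward: white box 130 mm (its x) by 120 mm (its y), 46 mm high, with a green ring 80 mm in diameter on top that rises to 50 mm. Origin: centre of its underside, on the bench.
- window (a point): Centre of the reader's round dark window (66 mm in diameter), on the glass, inside the green ring; 50 mm above the bench, flush with the ring's top. z axis up.
- flask: Bystander: closed conical glass flask with a cork, 72 mm in diameter at the foot, 134 mm tall. Origin: centre of its underside.
- beaker: Bystander: open glass beaker, 64 mm in diameter, 80 mm tall. Origin: centre of its underside.
- amber_bottle: Bystander: small amber bottle with a black cap, 44 mm in diameter, 80 mm tall. Origin: centre of its underside.
Mind the look-alikes: they are no part of the job. Leave any pink look-alike of the reader alone. What is shaped like the jar_2 but purple is not meant.

How it is judged (in metres and radians):
On the way, in this order (a step that is already met when the one before it is completed fails the run):
1. the lighter jar has been lifted at least 20 mm clear of the tray floor in the fingers while the heavier stands in the tray (the heavier may be lifted before it too) (((contact force between the fingers and jar_2 above 2 N and contact force between jar_2 and tray below 0.1 N and z of jar_2 in the frame of tray above 0.024 m and contact force between jar_1 and tray above 4.2 N) or (contact force between the fingers and jar_1 above 2 N and contact force between jar_1 and tray below 0.1 N and z of jar_1 in the frame of tray above 0.024 m and contact force between jar_2 and tray above 4.2 N))), for 0.2 s.
2. the heavier jar is lifted at least 20 mm clear of the tray floor in the fingers, the lighter one standing in the tray (((contact force between the fingers and jar_1 above 2 N and contact force between jar_1 and tray below 0.1 N and z of jar_1 in the frame of tray above 0.024 m and contact force between jar_2 and tray between 1 and 4.2 N) or (contact force between the fingers and jar_2 above 2 N and contact force between jar_2 and tray below 0.1 N and z of jar_2 in the frame of tray above 0.024 m and contact force between jar_1 and tray between 1 and 4.2 N))), for 0.2 s.
At the end, for the whole second after the job is handed in: Heavier jar held in the fingers, at rest, upright within 0.17 rad, its axis within 25 mm of the window centre, its underside 15 to 80 mm above the glass, touching neither reader nor tray; lighter jar let go, at rest, upright within 0.1 rad on the tray floor (((contact force between the fingers and jar_1 above 2 N and contact force between jar_1 and reader below 0.1 N and contact force between jar_1 and tray below 0.1 N and horizontal distance between jar_1 and window below 0.025 m and z of jar_1 in the frame of window between 0.015 and 0.08 m and angle between jar_1's own z axis and vertical below 0.17 rad and linear speed of jar_1 below 0.03 m/s and contact force between jar_2 and tray between 1 and 4.2 N and angle between jar_2's own z axis and vertical below 0.1 rad and linear speed of jar_2 below 0.02 m/s and contact force between the fingers and jar_2 below 0.1 N) or (contact force between the fingers and jar_2 above 2 N and contact force between jar_2 and reader below 0.1 N and contact force between jar_2 and tray below 0.1 N and horizontal distance between jar_2 and window below 0.025 m and z of jar_2 in the frame of window between 0.015 and 0.08 m and angle between jar_2's own z axis and vertical below 0.17 rad and linear speed of jar_2 below 0.03 m/s and contact force between jar_1 and tray between 1 and 4.2 N and angle between jar_1's own z axis and vertical below 0.1 rad and linear speed of jar_1 below 0.02 m/s and contact force between the fingers and jar_1 below 0.1 N))); the arm keeps its last pose, push and grip.
It fails at once if a jar tipped over (more than 0.6 rad) (angle between any of jar_1, jar_2's own z axis and vertical above 0.6 rad).
It fails at once if a jar dropped: falling faster than 0.6 m/s (about 18 mm of fall) out of the fingers ((contact force between the fingers and jar_1 below 0.05 N and linear speed of jar_1 above 0.6 m/s) or (contact force between the fingers and jar_2 below 0.05 N and linear speed of jar_2 above 0.6 m/s)).
It fails at once if a jar touched the reader (more than 0.5 N) (contact force between any of jar_1, jar_2 and reader above 0.5 N).
It fails at once if the flask, beaker or amber bottle moved by more than 30 mm or tipped over (distance of any of flask, beaker, amber_bottle from where it was at the start of the episode above 0.03 m or angle between any of flask, beaker, amber_bottle's own z axis and vertical above 0.5 rad).
It also fails if it takes over 54 s, if anything falls off the work surface, if the arm or the gripper's body presses on something with over 40 N, if the wrist force passes 120 N, or if a joint passes its speed limit or range.

## Working session

There is one attempt and no reset: what is moved stays moved. The work goes in short steps, Python scripts to look and compute and a tool call to move; the robot and the scene stay as the last step left them, time stands still between calls to the robot, and variables do not carry over. Pictures are saved under pics/ and viewed, about 8 in all and at most 12, crops included, and the job is handed in when it is done.

Besides the shell and the picture viewer there is one more tool, called after ">>>" in YAML: its name, and indented under it one key for each argument. drive_tool: Moves the arm, as the interface text tells. Shift numbers are shares of 0.12 m and turn numbers shares of 2 rad, none past 1 either way. Its arguments: {"type":"object","properties":{"series":{"type":"array","items":{"type":"array","items":{"type":"number","minimum":-1,"maximum":1}}},"fingers":{"type":"number"}},"required":["series"]}

```bash
ls; mkdir -p pics
python3 - <<'E'
from station import telemetry,capture,r
import cv2
s=telemetry.sense();print({k:s[k] for k in('time_s','tcp_pos','ee_rot','wrist_force','gripper_width')})
for n in('scene','top'):
    c=capture(n);cv2.imwrite(f'pics/{n}0.png',c['color']);print({k:v for k,v in c.items() if k!='color'})
E
```

```text
pics
{'time_s': 0.0, 'tcp_pos': array([0.14648408, 0.60712544, 0.29117148]), 'ee_rot': array([[ 9.72053569e-01, -2.34758790e-01, -4.12665890e-04],
       [-2.34759133e-01, -9.72051280e-01, -2.11137683e-03],
       [ 9.45318623e-05,  2.14924847e-03, -9.99997686e-01]]), 'wrist_force': array([ 0.39598864, -0.29113142, -0.59460713]), 'gripper_width': 1.0027840969769561}
{'fx': 381.7778345719682, 'fy': 381.7778345719682, 'cx': 251.12267693094432, 'cy': 189.3231194770147, 'eye': array([ 1.27440029, -0.00408144,  0.85874504]), 'attitude': array([[-0.0247787 , -0.78663511,  0.61692076],
       [ 0.99965462, -0.0140924 ,  0.02218205],
       [-0.00875529,  0.61725733,  0.78671261]])}
{'fx': 381.047934983372, 'fy': 381.047934983372, 'cx': 251.94660225781058, 'cy': 197.77701643226786, 'eye': array([ 0.40616585, -0.01069578,  1.1429766 ]), 'attitude': array([[ 0.00827365,  0.98267366, -0.18515948],
       [-0.99968731,  0.01249785,  0.02165831],
       [ 0.02359715,  0.18492239,  0.98246979]])}
```

View pics/top0.png

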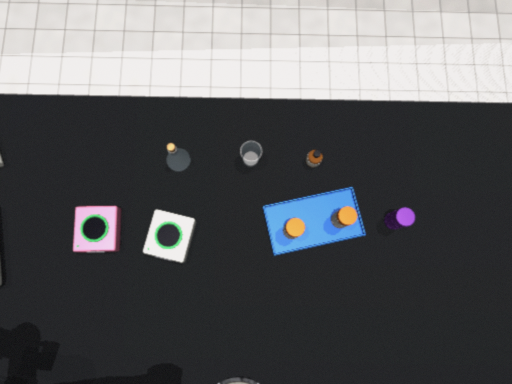

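View pics/scene0.png

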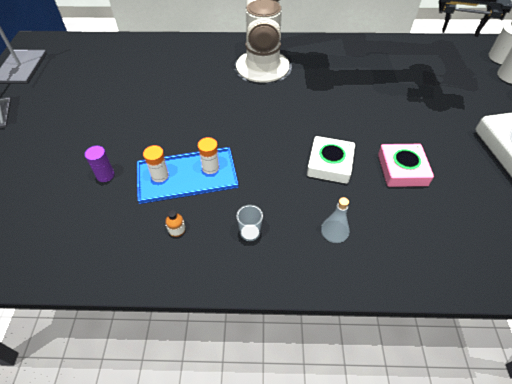

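The top view shows orange jar caps at (295,228) and (347,216), the tray at about (314,221), and the white reader's window at (168,236). The flask, beaker and bottle lie beyond at y-rows ~155. In the scene view the caps are at (155,156) and (208,147), and the window is at (332,154).

```bash
cat > h.py <<'E'
import numpy as np,cv2
def ray_at(c,uv,z):
    d=c['attitude']@np.array([(uv[0]-c['cx'])/c['fx'],-(uv[1]-c['cy'])/c['fy'],-1]);e=c['eye']
    return (e+d*(z-e[2])/d[2])[:2]
def proj(c,P):
    q=(np.atleast_2d(P)-c['eye'])@c['attitude']
    return np.c_[c['cx']-c['fx']*q[:,0]/q[:,2],c['cy']+c['fy']*q[:,1]/q[:,2]]
def blobs(m,amin=30):
    n,l,s,ce=cv2.connectedComponentsWithStats(m.astype(np.uint8))
    return [(l==i,s[i],ce[i]) for i in range(1,n) if s[i][4]>=amin]
def orange(img):
    h=cv2.cvtColor(img,cv2.COLOR_BGR2HSV);return cv2.inRange(h,(8,200,140),(22,255,255))
def cyl_hull_centroid(c,x,y,z0,z1,rad):
    a=np.linspace(0,2*np.pi,40)
    P=np.concatenate([np.c_[x+rad*np.cos(a),y+rad*np.sin(a),0*a+z] for z in(z0,z1)])
    m=cv2.moments(cv2.convexHull(proj(c,P).astype(np.float32)));return np.array([m['m10'],m['m01']])/m['m00'],m['m00']
E
python3 - <<'E'
from h import *
from station import capture
from scipy.optimize import least_squares
for n in('scene','top'):
    c=capture(n);img=c['color'];h=cv2.cvtColor(img,cv2.COLOR_BGR2HSV)
    print(n)
    for m,s,ce in blobs(orange(img)):
        f=lambda p:cyl_hull_centroid(c,*p,.076,.102,.0265)[0]-ce
        p=least_squares(f,ray_at(c,ce,.09)).x
        print(' cap',ce.round(1),s[4],'model area',round(cyl_hull_centroid(c,*p,.076,.102,.0265)[1]),p.round(4))
    for m,s,ce in blobs(cv2.inRange(h,(50,150,80),(75,255,255))):
        p,_=cv2.findContours(m.astype(np.uint8),cv2.RETR_EXTERNAL,cv2.CHAIN_APPROX_NONE)
        e=cv2.fitEllipse(p[0]);print(' ring',np.round(e,1) if 0 else e[0],s[4],ray_at(c,e[0],.05).round(4))
    b=max(blobs(cv2.inRange(h,(95,150,80),(125,255,255))),key=lambda t:t[1][4])
    p,_=cv2.findContours(b[0].astype(np.uint8),cv2.RETR_EXTERNAL,cv2.CHAIN_APPROX_NONE)
    bx=cv2.boxPoints(cv2.minAreaRect(p[0]))
    w=np.array([ray_at(c,q,.012) for q in bx]);print(' tray',w.round(3).tolist(),w.mean(0).round(4))
c=capture('top')
for n,uv in dict(flask=(178,160),beaker=(251,160),amber=(314,162),purple=(392,222)).items():print(n,ray_at(c,uv,.01).round(3))
E
```

```text
scene
 cap [207.7 152. ] 72 model area 332 [ 0.5411 -0.1497]
 cap [154.8 160.1] 71 model area 350 [ 0.5739 -0.2915]
 ring (332.0468444824219, 153.0986328125) 97 [0.5024 0.2046]
 ring (406.70782470703125, 158.7836456298828) 113 [0.5213 0.4152]
 tray [[0.51, -0.392], [0.437, -0.093], [0.604, -0.064], [0.667, -0.338]] [ 0.5544 -0.2215]
top
 tray [[0.597, -0.066], [0.664, -0.349], [0.51, -0.376], [0.447, -0.099]] [ 0.5544 -0.2228]
flask [0.735 0.192]
beaker [ 0.738 -0.032]
amber [ 0.735 -0.227]
purple [ 0.551 -0.459]
```

```bash
sed -i 's/(8,200,140),(22,255,255)/(5,150,90),(25,255,255)/' h.py
python3 - <<'E'
from h import *
from station import capture
from scipy.optimize import least_squares
for n in('scene','top'):
    c=capture(n);img=c['color'];h=cv2.cvtColor(img,cv2.COLOR_BGR2HSV)
    print(n)
    for m,s,ce in blobs(orange(img)):
        f=lambda p:cyl_hull_centroid(c,*p,.076,.102,.0265)[0]-ce
        p=least_squares(f,ray_at(c,ce,.09)).x
        print(' cap',ce.round(1),s[4],'model area',round(cyl_hull_centroid(c,*p,.076,.102,.0265)[1]),p.round(4))
    if n=='top':
        for m,s,ce in blobs(cv2.inRange(h,(40,80,50),(85,255,255))):
            p,_=cv2.findContours(m.astype(np.uint8),cv2.RETR_EXTERNAL,cv2.CHAIN_APPROX_NONE)
            e=cv2.fitEllipse(p[0]);print(' ring',e,s[4],ray_at(c,e[0],.05).round(4))
E
```

```text
scene
 cap [207.2 146.8] 246 model area 324 [ 0.5208 -0.1532]
 cap [153.4 155. ] 261 model area 342 [ 0.5547 -0.2989]
 cap [174.  221.3] 156 model area 457 [ 0.772 -0.209]
top
 cap [314.1 157.2] 95 model area 310 [ 0.7259 -0.2121]
 cap [346.2 215.7] 258 model area 328 [ 0.5569 -0.2987]
 cap [294.4 227.3] 251 model area 313 [ 0.5225 -0.1523]
 ring ((93.97673797607422, 227.7996368408203), (25.64105987548828, 27.264080047607422), 51.182777404785156) 248 [0.5194 0.4146]
 ring ((168.01730346679688, 234.91860961914062), (25.85419464111328, 26.91862678527832), 45.08327865600586) 230 [0.5013 0.2037]
```

>>> drive_tool:
  series:
    - [0.84,1,0,0]
    - [0.84,1,0,0]
    - [0.84,1,0,0]
  fingers: 87

```text
time_s: 0.72
tcp_pos: [0.2172, 0.4646, 0.2925]
ee_rot: [[0.972, -0.236, -0.0], [-0.236, -0.972, -0.0], [-0.0, 0.0, -1.0]]
wrist_force: [0.4, 1.2, -0.7]
gripper_width: 0.999
```

>>> drive_tool:
  series:
    - [0.84,1,0,0]
    - [0.84,1,0,0]
    - [0.84,1,0,0]

```text
time_s: 1.1
tcp_pos: [0.2868, 0.3243, 0.2925]
ee_rot: [[0.972, -0.236, 0.0], [-0.236, -0.972, 0.0], [-0.0, -0.0, -1.0]]
wrist_force: [0.0, 0.7, -1.2]
gripper_width: 1.0
```

>>> drive_tool:
  series:
    - [0.84,1,0,0]
    - [0.84,1,0,0]
    - [0.84,1,0,0]

```text
time_s: 1.48
tcp_pos: [0.3565, 0.1842, 0.2925]
ee_rot: [[0.972, -0.237, 0.0], [-0.237, -0.972, 0.0], [0.0, -0.001, -1.0]]
wrist_force: [0.1, 0.2, -1.0]
gripper_width: 0.997
```

>>> drive_tool:
  series:
    - [0.84,1,0,0]
    - [0.84,1,0,0]
    - [0.84,1,0,0]

```text
time_s: 1.85
tcp_pos: [0.4265, 0.044, 0.2925]
ee_rot: [[0.971, -0.237, 0.001], [-0.237, -0.971, 0.0], [0.0, -0.0, -1.0]]
wrist_force: [1.2, 0.7, 0.2]
gripper_width: 0.998
```

>>> drive_tool:
  series:
    - [0.84,1,0,0]
    - [0.84,1,0,0]
    - [0.84,1,0,0]
    - [0.84,1,0,0]

```text
time_s: 2.35
tcp_pos: [0.4962, -0.0957, 0.2917]
ee_rot: [[0.971, -0.238, -0.001], [-0.238, -0.971, -0.0], [-0.001, 0.0, -1.0]]
wrist_force: [-0.1, 0.1, 0.6]
gripper_width: 1.003
```

>>> drive_tool:
  series:
    - [0.32,0.41,0,0]
    - [0.32,0.41,0.35,0]
    - [0.32,0.41,0.7,0]
    - [0.32,0.41,0.7,0]

```text
time_s: 2.85
tcp_pos: [0.5194, -0.1499, 0.2056]
ee_rot: [[0.972, -0.234, -0.008], [-0.234, -0.972, 0.001], [-0.008, 0.001, -1.0]]
wrist_force: [0.1, 0.2, 0.7]
gripper_width: 1.003
```

Run:
```python
from station import telemetry,capture
import cv2,numpy as np
c=capture('scene')['color'];d=capture('top')['color']
a=cv2.resize(c[100:240,90:270],None,fx=2.2,fy=2.2,interpolation=cv2.INTER_CUBIC);b=cv2.resize(d[150:290,220:400],None,fx=2.2,fy=2.2,interpolation=cv2.INTER_CUBIC)
cv2.imwrite('pics/p1.png',np.hstack([a,b]))
```

```text
(no output)
```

View pics/p1.png

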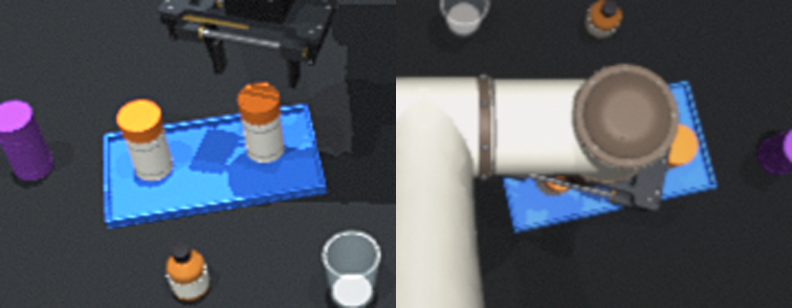

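The fingers straddle jar A's cap: fingertips at crop (215,60) and (293,80), cap at (260,90). The other jar stands at (148,140). Descending.

>>> drive_tool:
  series:
    - [0,0,0.25,0]
    - [0,0,0.5,0]
    - [0,0,0.75,0]
    - [0,0,0.75,0]
    - [0,0,0.75,0]
    - [0,0,0.75,0]

```text
time_s: 3.7
tcp_pos: [0.5228, -0.1507, 0.1203]
ee_rot: [[0.972, -0.234, 0.004], [-0.234, -0.972, -0.0], [0.004, -0.001, -1.0]]
wrist_force: [-0.5, -0.2, 0.6]
gripper_width: 0.998
```

>>> drive_tool:
  series:
    - [0,0,0,0]
    - [0,0,0,0]
    - [0,0,0,0]
    - [0,0,0,0]
    - [0,0,0,0]
    - [0,0,0,0]
    - [0,0,0,0]
    - [0,0,0,0]
  fingers: 30

```text
time_s: 4.7
tcp_pos: [0.5215, -0.151, 0.1183]
ee_rot: [[0.972, -0.235, -0.0], [-0.235, -0.972, -0.0], [-0.0, 0.0, -1.0]]
wrist_force: [-0.9, -2.9, -0.0]
gripper_width: 0.603
```

>>> drive_tool:
  series:
    - [0,0,-0.04,0]
    - [0,0,-0.12,0]
    - [0,0,-0.2,0]
    - [0,0,-0.28,0]
    - [0,0,-0.35,0]
    - [0,0,-0.35,0]
    - [0,0,-0.35,0]
    - [0,0,-0.35,0]
    - [0,0,-0.35,0]
    - [0,0,-0.35,0]

```text
time_s: 5.95
tcp_pos: [0.5215, -0.1508, 0.16]
ee_rot: [[0.972, -0.235, -0.0], [-0.235, -0.972, -0.0], [-0.0, 0.0, -1.0]]
wrist_force: [0.3, 0.2, -6.7]
gripper_width: 0.604
```

Run:
```python
from station import telemetry,capture
s=telemetry.sense();print(s['wrist_force'],s['moment'],s['gripper_width'],s['effort'])
```

```text
[ 0.33391145  0.16267896 -6.65161459] [-0.04101442 -0.02751843 -0.00746608] 0.6044225404349995 [-2.15578577e-03 -3.80873036e+01  1.66590679e+01  3.94868419e+00
  8.70821415e-02  6.34770026e-05]
```

The wrist reads −6.7 N, about 0.65 kg, so jar A is the heavy one. I'll set it back gently, then weigh B.

>>> drive_tool:
  series:
    - [0,0,0.08,0]
    - [0,0,0.16,0]
    - [0,0,0.24,0]
    - [0,0,0.29,0]
    - [0,0,0.32,0]
    - [0,0,0.34,0]
    - [0,0,0.35,0]
    - [0,0,0.35,0]
    - [0,0,0.35,0]
    - [0,0,0.35,0]

```text
time_s: 7.2
tcp_pos: [0.5216, -0.1508, 0.1184]
ee_rot: [[0.972, -0.235, 0.0], [-0.235, -0.972, -0.0], [0.0, -0.0, -1.0]]
wrist_force: [0.5, 1.7, -6.1]
gripper_width: 0.606
```

>>> drive_tool:
  series:
    - [0,0,0,0]
    - [0,0,0,0]
    - [0,0,0,0]
    - [0,0,0,0]
    - [0,0,0,0]
    - [0,0,0,0]
    - [0,0,0,0]
    - [0,0,0,0]
  fingers: 87

```text
time_s: 8.2
tcp_pos: [0.5215, -0.1508, 0.1182]
ee_rot: [[0.972, -0.235, -0.0], [-0.235, -0.972, -0.0], [-0.0, 0.0, -1.0]]
wrist_force: [-0.2, 1.4, 0.1]
gripper_width: 0.998
```

>>> drive_tool:
  series:
    - [0,0,-0.1,0]
    - [0,0,-0.3,0]
    - [0,0,-0.6,0]
    - [0,0,-0.9,0]
    - [0,0,-0.9,0]
    - [0,0,-0.9,0]

```text
time_s: 8.95
tcp_pos: [0.5211, -0.1507, 0.2264]
ee_rot: [[0.972, -0.235, 0.0], [-0.235, -0.972, 0.0], [-0.0, -0.0, -1.0]]
wrist_force: [-0.0, -0.1, -0.9]
gripper_width: 0.999
```

>>> drive_tool:
  series:
    - [0.57,1,0,0]
    - [0.57,1,0,0]
    - [0.57,1,0,0]
    - [0.57,1,0,0]

```text
time_s: 9.45
tcp_pos: [0.5592, -0.2839, 0.2245]
ee_rot: [[0.972, -0.236, -0.003], [-0.236, -0.972, 0.001], [-0.003, -0.0, -1.0]]
wrist_force: [0.4, 0.2, 0.5]
gripper_width: 0.997
```

>>> drive_tool:
  series:
    - [0,0.13,0,0]
    - [0,0.13,0,0]
    - [0,0.13,0.2,0]
    - [0,0.13,0.3,0]
    - [0,0.13,0.3,0]

```text
time_s: 10.07
tcp_pos: [0.5558, -0.2981, 0.1894]
ee_rot: [[0.972, -0.234, -0.002], [-0.234, -0.972, 0.001], [-0.002, -0.0, -1.0]]
wrist_force: [0.4, 0.8, 1.0]
gripper_width: 1.004
```

Run:
```python
from station import telemetry,capture
import cv2,numpy as np
from h import *
c=capture('scene');im=c['color']
for m,s,ce in blobs(orange(im)):print(ce,s[4])
cv2.imwrite('pics/p2.png',cv2.resize(im[80:240,90:270],None,fx=3,fy=3,interpolation=cv2.INTER_CUBIC))
```

```text
[207.30536913 146.51677852] 298
[153.38141026 154.65384615] 312
[174.03246753 221.37662338] 154
```

View pics/p2.png

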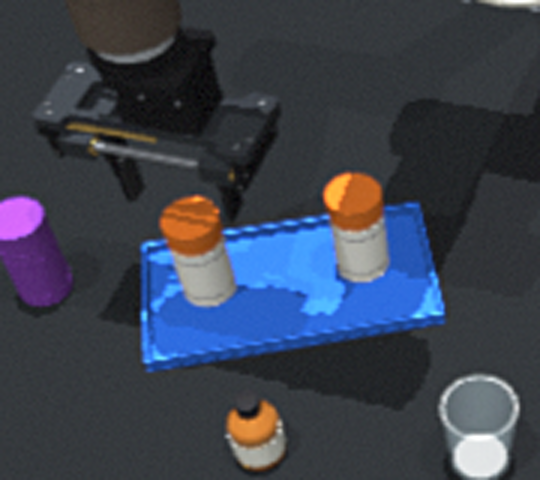

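Both jars are upright and A is back in place (cap at 207,147, as before). The fingers are at crop (130,190) and (230,210), either side of B's cap at (190,215).

>>> drive_tool:
  series:
    - [0,0,0.2,0]
    - [0,0,0.4,0]
    - [0,0,0.6,0]
    - [0,0,0.6,0]
    - [0,0,0.6,0]
    - [0,0,0.6,0]

```text
time_s: 10.88
tcp_pos: [0.5571, -0.2989, 0.1199]
ee_rot: [[0.972, -0.234, 0.003], [-0.234, -0.972, -0.001], [0.003, 0.0, -1.0]]
wrist_force: [-0.7, 0.5, 0.1]
gripper_width: 0.999
```

>>> drive_tool:
  series:
    - [0,0,0,0]
    - [0,0,0,0]
    - [0,0,0,0]
    - [0,0,0,0]
    - [0,0,0,0]
    - [0,0,0,0]
    - [0,0,0,0]
    - [0,0,0,0]
  fingers: 30

```text
time_s: 11.88
tcp_pos: [0.5563, -0.2986, 0.1183]
ee_rot: [[0.972, -0.235, 0.0], [-0.235, -0.972, 0.0], [0.0, -0.0, -1.0]]
wrist_force: [0.3, 0.8, 1.0]
gripper_width: 0.604
```

>>> drive_tool:
  series:
    - [0,0,-0.04,0]
    - [0,0,-0.12,0]
    - [0,0,-0.2,0]
    - [0,0,-0.28,0]
    - [0,0,-0.35,0]
    - [0,0,-0.35,0]
    - [0,0,-0.35,0]
    - [0,0,-0.35,0]
    - [0,0,-0.35,0]
    - [0,0,-0.35,0]

```text
time_s: 13.12
tcp_pos: [0.5562, -0.2986, 0.16]
ee_rot: [[0.972, -0.235, -0.0], [-0.235, -0.972, 0.0], [-0.0, -0.0, -1.0]]
wrist_force: [0.3, 0.5, -2.9]
gripper_width: 0.602
```

B reads −2.9 N, about 0.27 kg, so it is the light one and A is confirmed heavy. Setting B back, then returning to A.

>>> drive_tool:
  series:
    - [0,0,0.08,0]
    - [0,0,0.16,0]
    - [0,0,0.24,0]
    - [0,0,0.29,0]
    - [0,0,0.32,0]
    - [0,0,0.34,0]
    - [0,0,0.35,0]
    - [0,0,0.35,0]
    - [0,0,0.35,0]
    - [0,0,0.35,0]

```text
time_s: 14.38
tcp_pos: [0.5563, -0.2987, 0.1184]
ee_rot: [[0.972, -0.235, 0.0], [-0.235, -0.972, -0.0], [0.0, 0.0, -1.0]]
wrist_force: [-0.7, 0.5, -2.8]
gripper_width: 0.601
```

>>> drive_tool:
  series:
    - [0,0,0,0]
    - [0,0,0,0]
    - [0,0,0,0]
    - [0,0,0,0]
    - [0,0,0,0]
    - [0,0,0,0]
    - [0,0,0,0]
    - [0,0,0,0]
  fingers: 87

```text
time_s: 15.38
tcp_pos: [0.5562, -0.2986, 0.1182]
ee_rot: [[0.972, -0.235, -0.0], [-0.235, -0.972, 0.0], [-0.0, -0.0, -1.0]]
wrist_force: [-0.2, 0.7, -0.2]
gripper_width: 1.005
```

>>> drive_tool:
  series:
    - [0,0,-0.1,0]
    - [0,0,-0.3,0]
    - [0,0,-0.6,0]
    - [0,0,-0.9,0]
    - [0,0,-0.9,0]
    - [0,0,-0.9,0]

```text
time_s: 16.12
tcp_pos: [0.5559, -0.2984, 0.2264]
ee_rot: [[0.972, -0.235, 0.0], [-0.235, -0.972, 0.0], [0.0, -0.0, -1.0]]
wrist_force: [0.5, -0.7, -1.2]
gripper_width: 0.998
```

>>> drive_tool:
  series:
    - [-0.57,-1,0,0]
    - [-0.57,-1,0,0]
    - [-0.57,-1,0,0]
    - [-0.57,-1,0,0]

```text
time_s: 16.62
tcp_pos: [0.5178, -0.1654, 0.2259]
ee_rot: [[0.972, -0.233, -0.001], [-0.233, -0.972, -0.0], [-0.001, 0.0, -1.0]]
wrist_force: [0.3, 0.0, -0.3]
gripper_width: 1.0
```

>>> drive_tool:
  series:
    - [0,-0.13,0,0]
    - [0,-0.13,0,0]
    - [0,-0.13,0.2,0]
    - [0,-0.13,0.3,0]
    - [0,-0.13,0.3,0]
    - [0,-0.13,0.3,0]

```text
time_s: 17.38
tcp_pos: [0.5221, -0.1511, 0.1908]
ee_rot: [[0.972, -0.235, 0.001], [-0.235, -0.972, -0.0], [0.001, 0.0, -1.0]]
wrist_force: [-0.1, -0.6, 0.7]
gripper_width: 0.998
```

Run:
```python
from station import telemetry,capture
from h import *
for n in('scene','top'):
    for m,s,ce in blobs(orange(capture(n)['color'])):print(n,ce.round(1),s[4])
print(telemetry.sense()['wrist_force'])
```

```text
scene [207.5 146.5] 294
scene [153.2 154.4] 329
scene [174.1 221.4] 158
top [314.3 157.3] 95
top [349.  216.2] 171
[-0.85507091  0.16067826 -0.09978228]
```

>>> drive_tool:
  series:
    - [0,0,0.2,0]
    - [0,0,0.4,0]
    - [0,0,0.6,0]
    - [0,0,0.6,0]
    - [0,0,0.6,0]
    - [0,0,0.6,0]

```text
time_s: 18.23
tcp_pos: [0.5224, -0.1508, 0.1196]
ee_rot: [[0.972, -0.234, 0.003], [-0.234, -0.972, -0.0], [0.003, -0.0, -1.0]]
wrist_force: [-0.5, 0.2, -0.4]
gripper_width: 1.002
```

>>> drive_tool:
  series:
    - [0,0,0,0]
    - [0,0,0,0]
    - [0,0,0,0]
    - [0,0,0,0]
    - [0,0,0,0]
    - [0,0,0,0]
    - [0,0,0,0]
    - [0,0,0,0]
  fingers: 30

```text
time_s: 19.23
tcp_pos: [0.5215, -0.1509, 0.1182]
ee_rot: [[0.972, -0.235, -0.0], [-0.235, -0.972, -0.0], [-0.0, 0.0, -1.0]]
wrist_force: [-0.9, -1.3, 1.2]
gripper_width: 0.597
```

>>> drive_tool:
  series:
    - [0,0,-0.04,0]
    - [0,0,-0.12,0]
    - [0,0,-0.24,0]
    - [0,0,-0.36,0]
    - [0,0,-0.48,0]
    - [0,0,-0.6,0]
    - [0,0,-0.7,0]
    - [0,0,-0.76,0]
    - [0,0,-0.76,0]
    - [0,0,-0.76,0]

```text
time_s: 20.48
tcp_pos: [0.5211, -0.1507, 0.2088]
ee_rot: [[0.972, -0.235, -0.002], [-0.235, -0.972, 0.0], [-0.002, 0.0, -1.0]]
wrist_force: [0.3, -1.0, -6.1]
gripper_width: 0.6
```

>>> drive_tool:
  series:
    - [-0.03,-0.1,0,0]
    - [-0.09,-0.3,0,0]
    - [-0.16,-0.52,0,0]
    - [-0.22,-0.73,0,0]
    - [-0.285,-0.945,0,0]

```text
time_s: 21.1
tcp_pos: [0.5145, -0.031, 0.2091]
ee_rot: [[0.972, -0.234, -0.001], [-0.234, -0.972, 0.0], [-0.001, 0.0, -1.0]]
wrist_force: [-0.3, 0.4, -5.0]
gripper_width: 0.601
```

>>> drive_tool:
  series:
    - [-0.06,-0.2,0,0]
    - [-0.12,-0.4,0,0]
    - [-0.18,-0.6,0,0]
    - [-0.24,-0.8,0,0]
    - [-0.285,-0.945,0,0]

```text
time_s: 21.72
tcp_pos: [0.5078, 0.0873, 0.2092]
ee_rot: [[0.972, -0.234, -0.0], [-0.234, -0.972, -0.0], [-0.0, 0.0, -1.0]]
wrist_force: [-0.6, 0.1, -4.9]
gripper_width: 0.6
```

>>> drive_tool:
  series:
    - [-0.06,-0.2,0,0]
    - [-0.12,-0.4,0,0]
    - [-0.18,-0.6,0,0]
    - [-0.23,-0.77,0,0]
    - [-0.26,-0.87,0,0]
    - [-0.28,-0.93,0.02,0]
    - [-0.285,-0.945,0.03,0]
    - [-0.285,-0.945,0.03,0]
    - [-0.285,-0.945,0.03,0]
    - [-0.285,-0.945,0.03,0]

```text
time_s: 22.98
tcp_pos: [0.5017, 0.2036, 0.2059]
ee_rot: [[0.972, -0.235, 0.0], [-0.235, -0.972, 0.0], [0.0, -0.0, -1.0]]
wrist_force: [-0.2, -0.6, -5.8]
gripper_width: 0.606
```

Run:
```python
from station import telemetry,capture
from h import *
c=capture('scene');im=c['color']
for m,s,ce in blobs(orange(im)):print(ce.round(1),s[4])
for z in(.166,.168): print('expected cap',cyl_hull_centroid(c,.502,.204,.162,.188,.0265)[0]);break
s=telemetry.sense();print(s['tcp_pos'],s['wrist_force'],s['gripper_width'])
cv2.imwrite('pics/p3.png',cv2.resize(im[60:240,120:400],None,fx=2.8,fy=2.8,interpolation=cv2.INTER_CUBIC))
```

```text
[339.  121.6] 255
[153.3 154.9] 267
[174.  221.3] 156
expected cap [339.31653214 120.303437  ]
[0.50170249 0.20371023 0.20597887] [-0.16721067 -0.13808853 -6.50009622] 0.6004574756331695
```

View pics/p3.png

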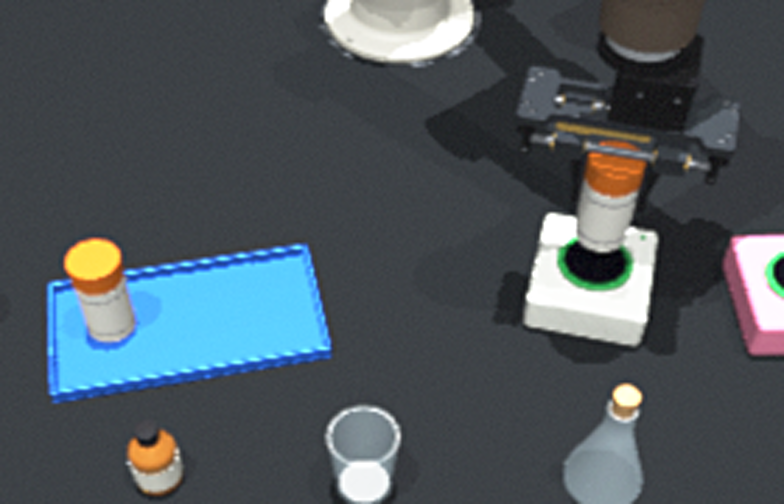

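The heavy jar hangs upright above the window (cap at 339,122; predicted 339,120). The light jar stands in the tray (cap at 153,155, unchanged), and the bystanders haven't moved. Handing in.

Run:
```python
from station import telemetry,order
print(order.finish_job());s=telemetry.sense();print(s['time_s'],s['tcp_pos'],s['wrist_force'],s['gripper_width'])
```

```text
the job is handed in; nothing more can be done
None
the job is handed in; nothing more can be done
```

I weighed both jars and handed the job in with the heavier one held upright over the white reader's window. No verdict was reported, and the time was about 23 s of the 54 s allowed.

- **Weighing:** The jar nearer the reader read about 6.5 N (roughly 0.65 kg), so it is the steel one. The other read about 2.9 N (roughly 0.28 kg). I set each back down upright in the tray before the next move.
- **Final position:** The tool was within 1 mm of the measured window centre. By the grasp height, the jar's underside was about 42 mm above the glass. The jar's cap appeared within 1.5 px of where it should be, and the gripper was closed on 52 mm.
- **Everything else:** In the last picture the lighter jar stood upright in the tray in its original place. The flask, beaker and amber bottle looked undisturbed.

No check failed. After each setting-down, the wrist still showed nearly the jar's full weight until the fingers opened. The jars were probably a fraction of a millimetre above the floor, but later pictures showed both upright and in place. The state couldn't be read after hand-in, so the final second wasn't checked.

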